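# Fill the round pot with sauce bottles

### The job

Fill the round pot with all seven sauce bottles, packed upright on its floor, one in the middle and six around it: one bottle in the pot stands out of step, so close it up to make room, then stand the two bottles from the bench in the places left. They are glass: set them down gently, never drop one in or tip one over, and leave the jar, the shaker and the spoon where they are.

Things in the scene. Friction and masses are not known exactly. Their poses are not given: they have to be found in the camera images.
- pot_floor (a point): low round stainless pot, firm on the bench (does not move): 172 mm across inside, upright walls, 70 mm high, flat floor 4 mm thick, rim 185 mm across, two loop handles reaching 120 mm from its axis. The point is the centre of the floor, inside; z up. It holds just seven bottles, one in the middle and six around, 60 degrees apart and some 57 mm from its axis, a few mm of play.
- bottle1_mid (a point): upright amber glass sauce bottle, 128 mm tall, 54 mm across, shoulder from 76 mm up, foot edge rounded, 25 mm neck from 96 mm up, black screw cap 28 mm across and 24 mm high at the top; 0.18 to 0.31 kg. The point is on its axis half-way up, 64 mm above the foot and 52 mm below the cap's middle. Starts in the pot.
- bottle2_mid (a point): bottle like bottle 1, same point, starts in the pot. Of bottles 1 to 5 one stands in the middle of the pot, three next to one another around it by the wall, 60 degrees apart, and one by the wall out of step, about half a place off, so that only one more fits on its wider side. Which number stands where varies.
- bottle3_mid (a point): bottle like bottle 1, same point, starts in the pot, see bottle 2.
- bottle4_mid (a point): bottle like bottle 1, same point, starts in the pot, see bottle 2.
- bottle5_mid (a point): bottle like bottle 1, same point, starts in the pot, see bottle 2.
- bottle6_mid (a point): bottle like bottle 1, same point, starts standing on the bench to the left or right of the pot.
- bottle7_mid (a point): bottle like bottle 1, same point, starts standing on the bench to the left or right of the pot.
- jar_mid (a point): bystander: squat clear glass jar of red paste with a steel lid, 74 mm across, 82 mm tall, standing on the bench beside the pot; the point is half-way up its axis (41 mm). Leave it alone.
- shaker_mid (a point): bystander: stainless shaker with a perforated top, 65 mm across, 83 mm tall, standing on the bench beside the pot; the point is half-way up its axis (41 mm). Leave it alone.
- spoon: bystander: steel spoon 260 mm long lying on the bench beyond the pot, roughly across; its origin is on the bench under it, its x axis runs along it. Leave it alone.
Mind the look-alikes: they are no part of the job. What is shaped like the part that bears bottle6_mid but blue is not meant.

How it is judged:
By the outcome, as a careful person would: the job done as asked, in the order asked, and still so for the second after the job is handed in, with the robot touching nothing.
It also fails if it takes over 64 s, if anything falls off the work surface, if the arm or the gripper's body presses on something with over 40 N, if the wrist force passes 120 N, or if a joint passes its speed limit or range.

### The arm

A 6-joint arm with a two-finger parallel gripper is mounted at the origin on the work surface. World frame = base frame: x ahead of the robot, y to its left, z up, the work surface at z = 0. Lengths are in mm, angles in degrees, forces in N, time in s.
With the tool pointing down it reaches from about 275 to 975 mm from the base axis. Payload 8.4 kg.
Tool frame: the origin (TCP) lies between the finger pads; the fingertips stand 8 mm ahead of it and the grasp point (between the pads) lies 11 mm behind it; z points along the fingers, y is the direction in which the jaws open and shut (so a half turn about z gives the same grasp; the last joint's range is limited). The gripper opens to 92 mm and grips with 3 to 60 N. Pads are 20 mm wide; open, the fingers measure 128 mm over their backs; the gripper's body (75 mm by 189 mm) begins 69 mm behind the grasp point.
Start: joints at [74.175, 20.225, 93.587, -0, 66.188, -0.138], TCP at [168.993, 601.722, 222.583] pointing down, gripper open.
Joint ranges: [-150.9, 150.9], [-52.94, 120.26], [3.33, 152.33], [-74.26, 254.26], [0, 154.13], [-172.89, 172.89]. Speed limits (degrees/s): [127.2, 127.2, 159.86, 180, 180, 180].

### API

Orientations are given as a 3x3 rotation matrix whose columns are the frame's x, y, z axes.
In Python, from cell import monitor, get_image, order gives the robot as it stands.
- The arm moves only by the tool servo_tool, never from a script. Its argument "plan" is a list of rows, each a list of 4 numbers: the shift along the tool's x, y, z in m, then the turn about the tool's z in degrees. A call has 1 to 10 rows; each row shifts and turns the pose as measured when the row begins, along the tool's axes as they then stand; what a row does not reach is not made up. A row lasts 1/10 s, in which the tool goes at most 50 mm and 8.59 degrees, less where a joint would pass 70% of its speed; a pose out of reach is approached as far as the arm can. A call is refused whole if a number of a shift passes 0.05 or a number of a turn 8.59, either way. A call with a gripper value outside its range is refused whole. "gripper" is the finger opening in m, from 0 to 0.0919, set as the call begins (left out, the last holds). The fingers move at their own pace and stop on an object; "grip_force" is the grip in N (left out, the last holds). Time passes only in rows, so rows that do not move let the fingers close. It gives the time, the measured TCP pose, the force and the opening at its end, in the units of the state.
- monitor.read_state(): the state, without advancing time (a new reading comes with each control period).
- get_image(name): name is "scene" or "side" or "wrist"; returns a dict with "pixels" (400x640x3 uint8, blue, green, red), "fovy" (degrees; the focal length in pixels is half the picture's height over the tangent of half this angle, whatever the lens; pixels are square), "cx", "cy" (the principal point, pixels), "extrinsics" (4x4, takes a point from world to camera coordinates); the wrist camera has in their place "tool_from_camera" (4x4, takes a point from camera to tool coordinates, whose origin is the TCP and whose axes are the flange's). Camera axes: x right, y up, looking along -z (the intrinsics and any distortion apply to the point x, -y, -z); pixel columns grow to the right and rows downward; lengths in mm; the calibration is good to about 2 mm. A picture is of the moment at which its call begins: read the wrist's pose just before it. There is no depth.
- order.close_job(): hands the job in, once; it reports no verdict.
The state is a dict: "clock": time; "q": joint angles; "joint_vel": joint speeds; "tau": joint torques, N m; "position": TCP position; "ee_rot": TCP orientation; "contact_force": force on the tool from outside, world axes, zero at the start; "moment": the same for the moment, N m; "finger_gap": finger opening in mm.
Only numpy, scipy, OpenCV 4.12 (cv2) and the standard library are available. Lean on these libraries where they do the work, as an engineer would, in place of code of your own. Each camera call takes 0.05 s, during which the arm holds its last target. There are 200 camera calls.

## Working session

There is one attempt and no reset: what is moved stays moved. The work goes in short steps, Python scripts to look and compute and a tool call to move; the robot and the scene stay as the last step left them, time stands still between calls to the robot, and variables do not carry over. Pictures are saved under pics/ and viewed, about 8 in all and at most 12, crops included, and the job is handed in when it is done.

Besides the shell and the picture viewer there is one more tool, called after "Call:" by a JSON object that holds its "name" and its "arguments", one argument or row to a line. servo_tool: Moves the arm, as the interface text tells. Its arguments: {"type":"object","properties":{"plan":{"type":"array","items":{"type":"array","items":{"type":"number"}}},"gripper":{"type":"number"},"grip_force":{"type":"number"}},"required":["plan"]}

```bash
ls; mkdir -p pics; cat > h.py <<'E'
import numpy as np, cv2
from cell import monitor, get_image, order
def shot(name, fn):
    s=monitor.read_state(); im=get_image(name); cv2.imwrite('pics/'+fn+'.png',im['pixels'])
    T=np.eye(4)
    if name=='wrist':
        T[:3,:3]=s['ee_rot'];T[:3,3]=s['position'];E=np.linalg.inv(T@np.array(im['tool_from_camera']))
    else: E=np.array(im['extrinsics'])
    np.savez('pics/'+fn+'.npz',E=E,f=200/np.tan(np.radians(im['fovy']/2)),c=[im['cx'],im['cy']])
    return im
def back(fn,u,v,z):
    d=np.load('pics/'+fn+'.npz');E=np.linalg.inv(d['E'])
    r=E[:3,:3]@np.array([(u-d['c'][0])/d['f'],-(v-d['c'][1])/d['f'],-1]);o=E[:3,3]
    return (o+r*(z-o[2])/r[2]).round(1)
def proj(fn,p):
    d=np.load('pics/'+fn+'.npz');q=d['E']@np.append(p,1)
    return [d['c'][0]-d['f']*q[0]/q[2], d['c'][1]+d['f']*q[1]/q[2]]
E
python3 - <<'E'
from h import *
for n in ['scene','side','wrist']:
    im=shot(n,n+'0'); print(n,{k:v for k,v in im.items() if k!='pixels'})
print(monitor.read_state())
a=cv2.imread('pics/scene0.png');b=cv2.imread('pics/wrist0.png')
E
```

```text
pics
scene {'fovy': 43.296895839070274, 'cx': 332.90046927299954, 'cy': 198.23119350272844, 'extrinsics': array([[-4.76572827e-01,  8.79083681e-01, -9.49848059e-03,
         2.59294259e+02],
       [-6.80215689e-01, -3.61873880e-01,  6.37458949e-01,
         3.81128675e+02],
       [ 5.56942507e-01,  3.10256629e-01,  7.70425770e-01,
        -1.83918172e+03],
       [ 0.00000000e+00,  0.00000000e+00,  0.00000000e+00,
         1.00000000e+00]])}
side {'fovy': 55.3374818906728, 'cx': 308.764696820488, 'cy': 198.1296313020449, 'extrinsics': array([[ 9.88084567e-01, -1.52632827e-01,  1.98017553e-02,
        -6.00585329e+02],
       [ 7.72247938e-02,  6.02937485e-01,  7.94042014e-01,
        -1.48978534e+02],
       [-1.33136098e-01, -7.83051473e-01,  6.07540262e-01,
        -9.01056940e+02],
       [ 0.00000000e+00,  0.00000000e+00,  0.00000000e+00,
         1.00000000e+00]])}
wrist {'fovy': 60.676977601068906, 'cx': 322.0506246773601, 'cy': 197.763695135346, 'tool_from_camera': array([[-1.95074827e-04,  9.70388292e-01,  2.41550252e-01,
         6.66240498e+01],
       [ 9.99999965e-01,  
[... 309 characters left out ...]
  1.91535570e-03,
        6.61865511e+01, -1.36689816e-01]), 'joint_vel': array([ 0.00214449, -0.02352717, -0.16619372,  0.06060581,  0.02535186,
        0.03026164]), 'tau': array([-4.37771851e-04, -5.94206500e+01, -3.34469819e+01,  6.97003026e-02,
        2.03985994e-02, -6.51704013e-06]), 'position': array([168.88280279, 601.38690419, 222.03930839]), 'ee_rot': array([[-9.62745662e-01,  2.70408386e-01, -3.07604817e-04],
       [ 2.70408559e-01,  9.62745171e-01, -9.73127943e-04],
       [ 3.30030960e-05, -1.02005368e-03, -9.99999479e-01]]), 'contact_force': array([-0.16190151,  1.17857053, -0.10326102]), 'moment': array([0.04237186, 0.03415554, 0.03904019]), 'finger_gap': 91.82260616365731}
```

View pics/scene0.png

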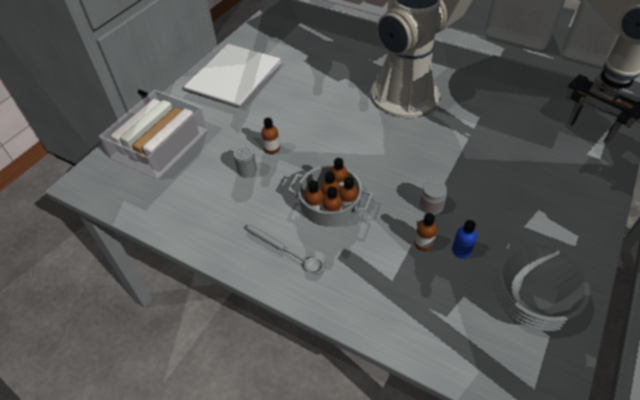

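View pics/wrist0.png

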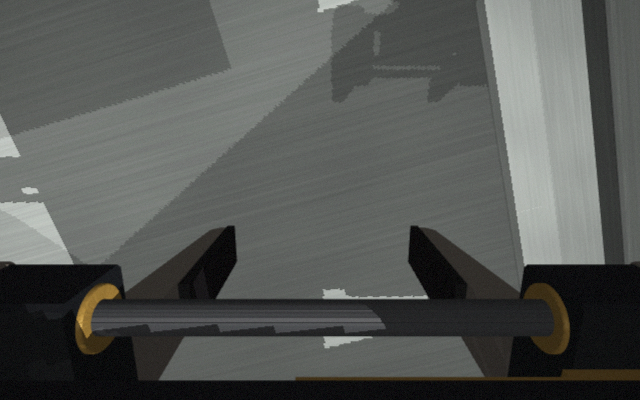

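Scene: pot at about (331,195) with five caps, bench bottles at (270,137) and (427,232), a blue decoy at (465,240), the shaker at (245,163), the jar at (433,199) and the spoon at (285,250). The wrist view shows only bench. Next I enlarge a scene crop and view the side picture.

```bash
python3 - <<'E'
import cv2
a=cv2.imread('pics/scene0.png')[110:290,225:485]; cv2.imwrite('pics/c1.png',cv2.resize(a,None,fx=3,fy=3,interpolation=cv2.INTER_CUBIC))
E
```

```text
(no output)
```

View pics/c1.png

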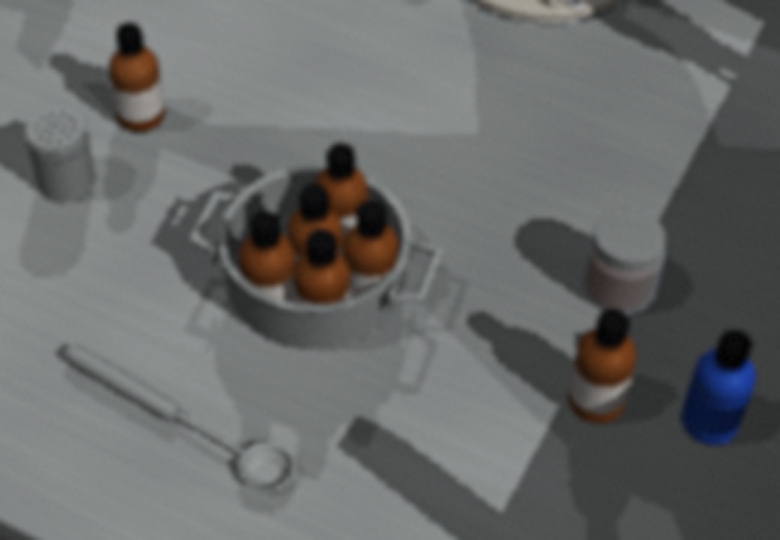

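View pics/side0.png

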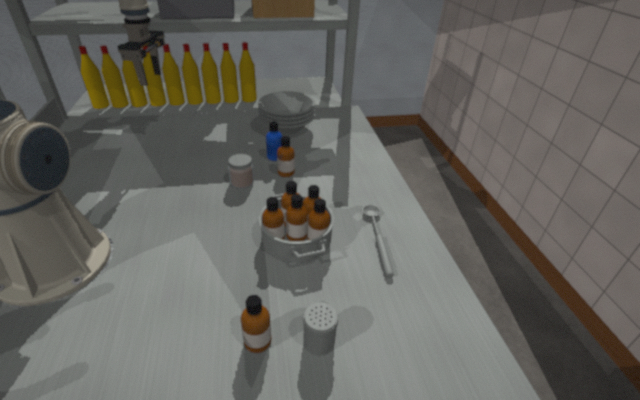

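```bash
python3 - <<'E'
from h import *
print('scene')
for n,x,y,z in [('A',129,40,116),('P1',341,161,120),('P2',314,203,120),('P3',265,230,120),('P4',322,246,120),('P5',372,218,120),('B',612,329,116),('rimL',219,240,70),('rimR',411,240,70),('blue',735,350,116),('jarlid',631,236,82),('shaker',57,134,83),('sp1',65,350,5),('sp2',265,467,5)]:
    print(n,back('scene0',225+x/3,110+y/3,z))
print('side')
for n,x,y,z in [('A',254,304,116),('B',285,143,116),('p',272.5,205,120),('p',291,188,120),('p',296.5,203,120),('p',314,192,120),('p',319.5,207,120),('shaker',321,316,83),('jar',240,161,82)]:
    print(n,back('side0',x,y,z))
E
```

```text
scene
A [ 469.  -269.8  116. ]
P1 [521.8   8.2 120. ]
P2 [581.6  11.3 120. ]
P3 [632.3 -12.6 120. ]
P4 [624.6  43.2 120. ]
P5 [572.7  68.  120. ]
B [586.1 311.8 116. ]
rimL [627.5 -68.8  70. ]
rimR [540.7  94.5  70. ]
blue [557.4 414.2 116. ]
jarlid [447.3 281.3  82. ]
shaker [ 592.5 -280.4   83. ]
sp1 [ 771.  -160.3    5. ]
sp2 [794.4  75.3   5. ]
side
A [ 464.6 -276.4  116. ]
B [579.  292.7 116. ]
p [518.8  -4.1 120. ]
p [569.6  57.9 120. ]
p [575.5  -3.8 120. ]
p [623.7  34.2 120. ]
p [626.9 -25.6 120. ]
shaker [ 583.3 -294.5   83. ]
jar [443.2 262.5  82. ]
```

Call:
{"name": "servo_tool", "arguments": {
  "plan": [
    [-0.045,-0.0147,-0.0073,0],
    [-0.045,-0.0147,-0.0073,0],
    [-0.045,-0.0147,-0.0073,0],
    [-0.045,-0.0147,-0.0073,0],
    [-0.045,-0.0147,-0.0073,0],
    [-0.045,-0.0147,-0.0073,0],
    [-0.045,-0.0147,-0.0073,0],
    [-0.045,-0.0147,-0.0073,0],
    [-0.045,-0.0147,-0.0073,0],
    [-0.045,-0.0147,-0.0073,0]
  ]
}}

```text
clock: 1.15
position: [571.3, 331.5, 294.0]
ee_rot: [[-0.965, 0.261, -0.004], [0.261, 0.965, -0.004], [0.003, -0.005, -1.0]]
contact_force: [0.3, 0.3, 0.6]
finger_gap: 91.9
```

Call:
{"name": "servo_tool", "arguments": {
  "plan": [
    [-0.04,-0.012,-0.008,0],
    [-0.035,-0.012,-0.008,0],
    [0,0,0,0],
    [0,0,0,0]
  ]
}}

```text
clock: 1.55
position: [644.5, 281.5, 309.4]
ee_rot: [[-0.964, 0.268, -0.004], [0.268, 0.964, -0.005], [0.003, -0.006, -1.0]]
contact_force: [-0.1, 0.1, -0.4]
finger_gap: 92.2
```

```bash
python3 - <<'E'
from h import *
shot('wrist','w1'); print(monitor.read_state()['position'])
E
```

```text
[644.34261325 281.62977177 309.40585027]
```

Call:
{"name": "servo_tool", "arguments": {
  "plan": [
    [0,-0.025,0,0],
    [-0.01,-0.047,0,0],
    [-0.01,-0.047,0,0],
    [-0.01,-0.047,0,0],
    [-0.01,-0.047,0,0],
    [-0.01,-0.047,0,0],
    [-0.01,-0.03,0,0],
    [0,0,0,0],
    [0,0,0,0]
  ]
}}

```text
clock: 2.5
position: [615.7, -11.3, 307.5]
ee_rot: [[-0.968, 0.251, -0.01], [0.251, 0.968, -0.004], [0.009, -0.006, -1.0]]
contact_force: [0.2, -0.6, -0.1]
finger_gap: 91.7
```

```bash
python3 - <<'E'
from h import *
shot('wrist','w2'); print(monitor.read_state()['position'])
a=cv2.imread('pics/w1.png')[:250];b=cv2.imread('pics/w2.png')[:270]
cv2.imwrite('pics/c2.png',np.vstack([a,b]))
E
```

```text
[615.74355973 -10.98323586 307.43520856]
```

View pics/c2.png

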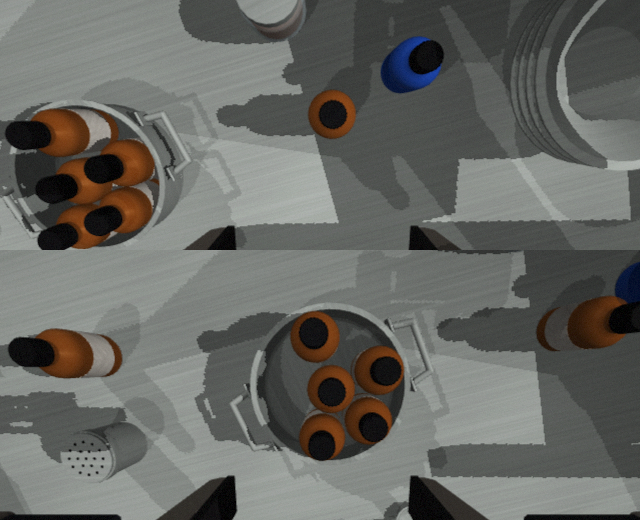

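c2 shows, top: bottle B cap at (332,114) with the blue one next to it. Below (subtract 250 from rows): the caps are P1 (313,83), P5 (386,121), mid (331,142), P4 (374,179), P3 (322,195), and A's cap is at (32,101). I refine these by fitting circles.

```bash
cat >> h.py <<'E'
def caps(fn,seeds,z):
    g=cv2.imread('pics/'+fn+'.png').max(2)
    m=(g<45).astype(np.uint8); n,l,st,ce=cv2.connectedComponentsWithStats(m)
    for k,(u,v) in seeds.items():
        i=l[v,u]
        if i==0: print(k,'none',g[v,u]);continue
        c=max(cv2.findContours((l==i).astype(np.uint8),0,1)[0],key=len)
        (cx,cy),r=cv2.minEnclosingCircle(c)
        print(k,'cent',ce[i].round(1),st[i,2:].tolist(),'->',back(fn,*ce[i],z-8)[:2],'enc',round(cx,1),round(cy,1),round(r,1),back(fn,cx,cy,z-6)[:2])
E
python3 - <<'E'
from h import *
caps('w1',dict(B=(332,114)),128)
caps('w2',dict(P1=(313,83),P5=(386,121),M=(331,142),P4=(374,179),P3=(322,195),A=(32,101)),132)
for u,v in [(250,135),(411,135),(331,54),(331,210)]: print(back('w2',u,v,70))
a=cv2.imread('pics/w2.png')[40:220,235:425]; cv2.imwrite('pics/c3.png',cv2.resize(a,None,fx=3,fy=3,interpolation=cv2.INTER_CUBIC))
E
```

```text
B cent [332.3 114.2] [28, 29, 607] -> [583.3 306.7] enc 332.2 114.1 14.1 [583.2 306.6]
P1 cent [313.1  83. ] [29, 31, 713] -> [520.    2.2] enc 312.8 83.2 15.7 [520.3   2. ]
P5 cent [385.1 120.8] [31, 29, 717] -> [572.1  61.7] enc 385.2 120.8 15.5 [572.1  61.6]
M cent [331.1 141.7] [28, 29, 619] -> [578.6   5.3] enc 331.0 141.7 14.3 [578.4   5.2]
P4 cent [372.6 176.9] [29, 29, 657] -> [623.8  37.7] enc 372.2 177.0 15.1 [623.4  37. ]
P3 cent [321.1 195.3] [27, 30, 645] -> [629.3 -18.3] enc 321.2 195.3 14.9 [628.9 -18.1]
A cent [ 31.1 102.1] [47, 29, 1134] -> [ 467.6 -269.6] enc 30.8 102.3 23.5 [ 468.3 -268.4]
[551.8 -83.3  70. ]
[598.3  96.1  70. ]
[490.8  28.5  70. ]
[662.1 -14.9  70. ]
```

View pics/c3.png

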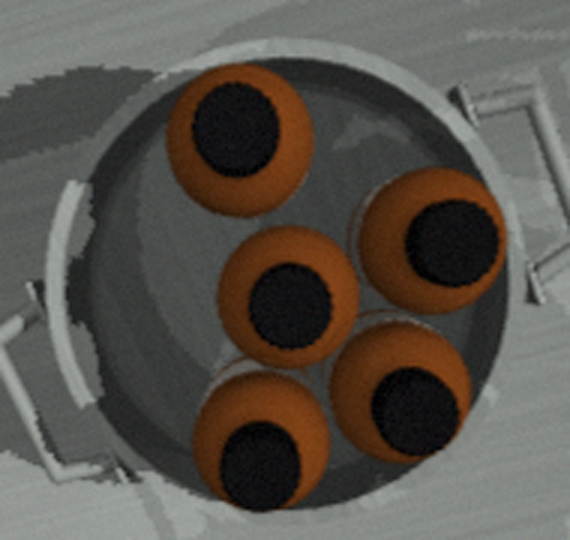

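c3: pot rim centre is at about (578,6), with M in the middle. P5, P4 and P3 sit at angles 97, 36 and -25 degrees, so P1 at 183 is the stray one. It must go to about 156, near (526,28).

Call:
{"name": "servo_tool", "arguments": {
  "plan": [
    [0.02,-0.0025,0.025,0],
    [0.025,-0.003,0.03,0],
    [0.025,-0.003,0.035,0],
    [0.025,-0.0028,0.04,0],
    [0,0,0.02,0],
    [0,0,0,0],
    [0,0,0,0]
  ],
  "gripper": 0.06,
  "grip_force": 20
}}

```text
clock: 3.25
position: [515.6, 13.9, 154.5]
ee_rot: [[-0.971, 0.237, -0.007], [0.237, 0.971, -0.002], [0.006, -0.003, -1.0]]
contact_force: [0.7, -0.2, 0.9]
finger_gap: 60.3
```

Call:
{"name": "servo_tool", "arguments": {
  "plan": [
    [-0.0037,-0.0052,0,0],
    [-0.0037,-0.0052,0,0],
    [0,0,0,0],
    [0,0,0,0]
  ]
}}

```text
clock: 3.65
position: [524.8, 2.0, 158.5]
ee_rot: [[-0.972, 0.236, -0.0], [0.236, 0.972, -0.002], [-0.0, -0.002, -1.0]]
contact_force: [-0.2, 0.3, -0.0]
finger_gap: 60.1
```

Call:
{"name": "servo_tool", "arguments": {
  "plan": [
    [0.0044,-0.001,0.01,0],
    [0,0,0.015,0],
    [0,0,0.015,0],
    [0,0,0.008,0],
    [0,0,0,0],
    [0,0,0,0]
  ]
}}

```text
clock: 4.25
position: [519.5, 1.4, 108.1]
ee_rot: [[-0.971, 0.237, 0.001], [0.237, 0.971, -0.001], [-0.001, -0.001, -1.0]]
contact_force: [-0.4, -1.1, 0.4]
finger_gap: 59.9
```

Call:
{"name": "servo_tool", "arguments": {
  "plan": [
    [0,0,0,0],
    [0,0,0,0],
    [0,0,0,0],
    [0,0,0,0],
    [0,0,0,0],
    [0,0,0,0]
  ],
  "gripper": 0.02,
  "grip_force": 25
}}

```text
clock: 4.85
position: [520.3, 1.5, 109.7]
ee_rot: [[-0.971, 0.237, 0.003], [0.237, 0.971, -0.001], [-0.004, -0.001, -1.0]]
contact_force: [0.2, 0.3, -1.7]
finger_gap: 27.2
```

```bash
python3 - <<'E'
from h import *
shot('wrist','w3')
a=cv2.imread('pics/w3.png'); cv2.imwrite('pics/c4.png',a)
E
```

```text
(no output)
```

View pics/c4.png

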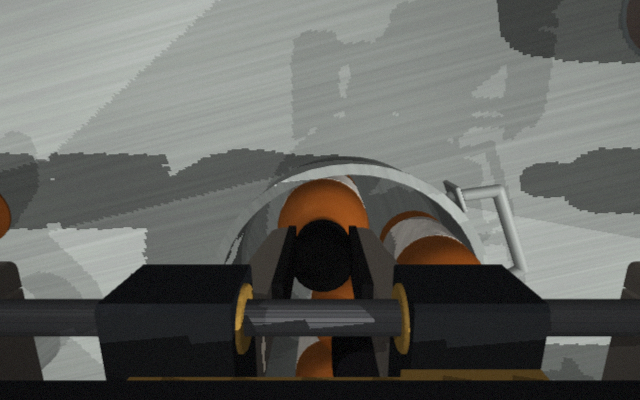

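Cap held (gap 27) at (322,250). Lift 4 mm and shift it over.

Call:
{"name": "servo_tool", "arguments": {
  "plan": [
    [0,0,-0.004,0],
    [0,0,0,0],
    [0.002,0.007,0,0],
    [0.001,0.007,0,0],
    [-0.001,0.007,0,0],
    [-0.0015,0.0065,0,0],
    [0,0,0,0],
    [0,0,0,0],
    [0,0,0,0]
  ]
}}

```text
clock: 5.8
position: [526.4, 31.5, 113.4]
ee_rot: [[-0.972, 0.237, 0.002], [0.237, 0.972, -0.001], [-0.002, -0.001, -1.0]]
contact_force: [0.2, -0.5, -2.6]
finger_gap: 27.4
```

Call:
{"name": "servo_tool", "arguments": {
  "plan": [
    [0,0,0.002,0],
    [0,0,0.001,0],
    [0,0,0.001,0],
    [0,0,0,0],
    [0,0,0,0]
  ]
}}

```text
clock: 6.3
position: [527.0, 30.9, 109.7]
ee_rot: [[-0.971, 0.237, 0.003], [0.237, 0.971, -0.001], [-0.004, -0.0, -1.0]]
contact_force: [0.5, -0.1, -2.4]
finger_gap: 27.4
```

Call:
{"name": "servo_tool", "arguments": {
  "plan": [
    [0,0,0.0007,0],
    [0,0,0.0007,0],
    [0,0,0,0]
  ]
}}

```text
clock: 6.6
position: [528.1, 30.9, 109.8]
ee_rot: [[-0.971, 0.238, 0.006], [0.238, 0.971, -0.001], [-0.006, 0.001, -1.0]]
contact_force: [-0.5, 1.1, -3.7]
finger_gap: 27.6
```

Call:
{"name": "servo_tool", "arguments": {
  "plan": [
    [0,0,0.002,0],
    [0,0,0.001,0],
    [0,0,0,0]
  ]
}}

```text
clock: 6.9
position: [530.4, 31.4, 109.7]
ee_rot: [[-0.971, 0.238, 0.01], [0.238, 0.971, 0.0], [-0.01, 0.003, -1.0]]
contact_force: [-2.1, 0.3, -3.9]
finger_gap: 27.5
```

Call:
{"name": "servo_tool", "arguments": {
  "plan": [
    [0,0,0,0],
    [0,0,0,0],
    [0,0,0,0]
  ],
  "gripper": 0.05
}}

```text
clock: 7.2
position: [530.6, 31.4, 109.5]
ee_rot: [[-0.971, 0.238, 0.011], [0.238, 0.971, 0.0], [-0.011, 0.003, -1.0]]
contact_force: [0.8, -0.0, 1.2]
finger_gap: 48.7
```

Call:
{"name": "servo_tool", "arguments": {
  "plan": [
    [0,0,-0.02,0],
    [0,0,-0.03,0],
    [-0.005,0,-0.03,0],
    [-0.025,-0.003,-0.03,0],
    [-0.025,-0.003,-0.03,0],
    [-0.025,-0.003,-0.03,0],
    [-0.015,-0.003,-0.02,0],
    [0,0,0,0],
    [0,0,0,0],
    [0,0,0,0]
  ]
}}

```text
clock: 8.2
position: [618.0, -4.0, 303.1]
ee_rot: [[-0.971, 0.238, 0.005], [0.238, 0.971, -0.0], [-0.005, 0.001, -1.0]]
contact_force: [-0.0, -0.2, 0.2]
finger_gap: 50.4
```

```bash
python3 - <<'E'
from h import *
shot('wrist','w4'); s=monitor.read_state();print(s['position'],s['ee_rot'][:,2])
c0=dict(P1=(526,31),P5=(572,61.7),M=(578.5,5.3),P4=(623.6,37.4),P3=(629,-18.2))
sd={k:tuple(int(round(t)) for t in proj('w4',[*v,132])) for k,v in c0.items()}
caps('w4',sd,132)
a=cv2.imread('pics/w4.png')[:260,160:480]; cv2.imwrite('pics/c5.png',cv2.resize(a,None,fx=2,fy=2))
E
```

```text
[617.58381795  -3.89731816 302.74725326] [ 3.71079155e-03 -2.53752857e-04 -9.99993083e-01]
P1 cent [336.5  81.5] [30, 32, 736] -> [529.2  30.7] enc 336.3 81.5 15.8 [529.3  30.3]
P5 cent [378.  119.1] [31, 30, 718] -> [572.6  61.9] enc 377.9 118.8 15.5 [572.1  61.6]
M cent [322.9 139.2] [28, 29, 639] -> [578.6   5.3] enc 323.0 139.2 14.6 [578.4   5.5]
P4 cent [364.7 175.5] [29, 30, 674] -> [623.8  37.8] enc 364.5 175.5 15.2 [623.4  37.4]
P3 cent [312.2 193.4] [27, 31, 658] -> [629.2 -18.3] enc 312.3 193.1 15.1 [628.5 -17.9]
```

View pics/c5.png

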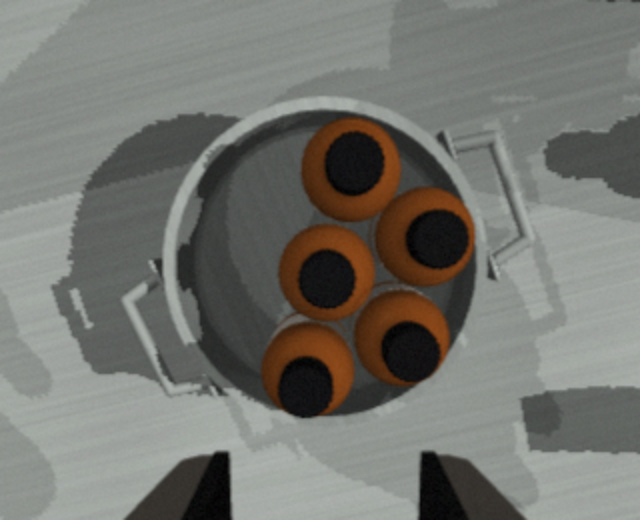

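P1 now stands at (529,30.5) and the others have not moved (c5: caps at (355,163), (438,238), (328,279), (411,352), (305,386)). The free slots are about (583.5,-51.4) and (531.2,-26.5). Going to bottle A for a look.

Call:
{"name": "servo_tool", "arguments": {
  "plan": [
    [0.001,-0.022,0,0],
    [0.0034,-0.044,0,0],
    [0.0034,-0.044,0,0],
    [0.0034,-0.044,0,0],
    [0.0034,-0.044,0,0],
    [0.0034,-0.044,0,0],
    [0.0034,-0.034,0,0],
    [0.001,-0.018,0,0],
    [0,0,0,0],
    [0,0,0,0]
  ]
}}

```text
clock: 9.25
position: [512.8, -286.3, 289.0]
ee_rot: [[-0.973, 0.232, -0.016], [0.232, 0.973, 0.008], [0.017, 0.004, -1.0]]
contact_force: [-0.5, 0.1, 0.6]
finger_gap: 49.8
```

```bash
python3 - <<'E'
from h import *
print('pot',back('w4',322.5,128,70),[back('w4',160+u/2,v/2,70) for u,v in [(163,250),(487,250),(325,96)]])
shot('wrist','w5'); s=monitor.read_state();print(s['position'],s['ee_rot'].round(3).tolist())
p=proj('w5',[467.6,-269.6,128]);print(p)
caps('w5',dict(A=tuple(int(round(t)) for t in p)),128)
E
```

```text
pot [570.4   7.1  70. ] [array([545.4, -81. ,  70. ]), array([589. ,  96.7,  70. ]), array([488.8,  27.1,  70. ])]
[ 512.91019611 -286.09189297  289.00535957] [[-0.973, 0.231, -0.016], [0.231, 0.973, 0.008], [0.017, 0.004, -1.0]]
[np.float64(328.9454811068525), np.float64(136.45773177250197)]
A cent [320.8 135.4] [29, 30, 674] -> [ 465.3 -276.8] enc 320.9 135.5 14.8 [ 465.3 -276.7]
```

Call:
{"name": "servo_tool", "arguments": {
  "plan": [
    [0,0,0.01,8.5],
    [0,0,0.015,8.5],
    [0,0,0.015,8.5],
    [0,0,0.015,8.5],
    [0,0,0.015,8.5],
    [0,0,0.015,8.5],
    [0,0,0.015,8.5],
    [0,0,0.01,8.5],
    [0,0,0,3],
    [0,0,0,0]
  ],
  "gripper": 0.06
}}

```text
clock: 10.3
position: [514.3, -269.2, 172.7]
ee_rot: [[-0.081, 0.997, -0.018], [0.997, 0.081, 0.012], [0.013, -0.017, -1.0]]
contact_force: [-1.4, -0.9, -0.2]
finger_gap: 60.2
```

Call:
{"name": "servo_tool", "arguments": {
  "plan": [
    [-0.001,-0.015,0,0],
    [-0.001,-0.02,0,0],
    [-0.001,-0.014,0,0],
    [0,0,0,0],
    [0,0,0,0],
    [0,0,0,0]
  ]
}}

```text
clock: 10.9
position: [462.9, -274.2, 174.3]
ee_rot: [[-0.091, 0.996, -0.017], [0.996, 0.091, 0.011], [0.013, -0.016, -1.0]]
contact_force: [-0.7, 0.5, 0.5]
finger_gap: 59.5
```

Call:
{"name": "servo_tool", "arguments": {
  "plan": [
    [-0.0018,0.0018,0.015,0],
    [-0.0017,0.0017,0.02,0],
    [0,0,0.018,0],
    [0,0,0.012,0],
    [0,0,0.004,0],
    [0,0,0,0],
    [0,0,0,0]
  ]
}}

```text
clock: 11.6
position: [470.3, -277.8, 104.6]
ee_rot: [[-0.093, 0.996, -0.012], [0.996, 0.093, 0.009], [0.01, -0.011, -1.0]]
contact_force: [1.1, -0.8, 0.0]
finger_gap: 59.7
```

Call:
{"name": "servo_tool", "arguments": {
  "plan": [
    [0.001,-0.005,0,0],
    [0,0,0,0],
    [0,0,0,0]
  ]
}}

```text
clock: 11.9
position: [465.7, -277.7, 106.4]
ee_rot: [[-0.093, 0.996, -0.01], [0.996, 0.093, 0.008], [0.008, -0.009, -1.0]]
contact_force: [-0.3, -0.1, 0.9]
finger_gap: 60.4
```

Call:
{"name": "servo_tool", "arguments": {
  "plan": [
    [0,0,0,0],
    [0,0,0,0],
    [0,0,0,0],
    [0,0,0,0],
    [0,0,0,0]
  ],
  "gripper": 0.02,
  "grip_force": 30
}}

```text
clock: 12.4
position: [466.0, -278.0, 107.2]
ee_rot: [[-0.093, 0.996, -0.008], [0.996, 0.093, 0.007], [0.008, -0.008, -1.0]]
contact_force: [-1.3, 0.1, 0.2]
finger_gap: 27.0
```

Call:
{"name": "servo_tool", "arguments": {
  "plan": [
    [0,0,-0.008,0],
    [0,0,-0.02,0],
    [0,0,-0.035,0],
    [0,0,-0.04,0],
    [0.005,0.003,-0.03,0],
    [0.015,0.01,-0.01,0],
    [0.025,0.016,0,0],
    [0.03,0.019,0,0],
    [0.03,0.019,0,0],
    [0.03,0.019,0,0]
  ]
}}

```text
clock: 13.4
position: [539.4, -134.7, 259.3]
ee_rot: [[-0.087, 0.996, -0.011], [0.996, 0.087, 0.008], [0.009, -0.01, -1.0]]
contact_force: [-0.1, -0.1, -2.6]
finger_gap: 27.1
```

Call:
{"name": "servo_tool", "arguments": {
  "plan": [
    [0.025,0.016,0,0],
    [0.02,0.012,0,0],
    [0.015,0.01,0,0],
    [0.008,0.005,0,0],
    [0.003,0.003,0,0],
    [0,0,0,0],
    [0,0,0,0]
  ]
}}

```text
clock: 14.1
position: [580.0, -53.2, 260.6]
ee_rot: [[-0.091, 0.996, -0.012], [0.996, 0.091, 0.009], [0.01, -0.012, -1.0]]
contact_force: [-0.1, -0.3, -2.8]
finger_gap: 27.1
```

Call:
{"name": "servo_tool", "arguments": {
  "plan": [
    [0,0.0022,0.01,0],
    [0,0.0021,0.02,0],
    [0,0,0.02,0],
    [0,0,0.015,0],
    [0,0,0.005,0],
    [0,0,0,0],
    [0,0,0,0]
  ]
}}

```text
clock: 14.8
position: [582.3, -56.7, 186.2]
ee_rot: [[-0.086, 0.996, -0.013], [0.996, 0.086, 0.008], [0.009, -0.012, -1.0]]
contact_force: [-0.3, -0.5, -2.7]
finger_gap: 27.3
```

```bash
python3 - <<'E'
from h import *
im=shot('side','s1');shot('scene','s2');shot('wrist','w6')
a=cv2.resize(cv2.imread('pics/s1.png')[130:290,220:380],None,fx=3,fy=3,interpolation=2);b=cv2.resize(cv2.imread('pics/s2.png')[110:240,270:400],None,fx=3.692,fy=3.692,interpolation=2)[:480,:320]
cv2.imwrite('pics/c6.png',np.hstack([a,b]))
E
```

```text
(no output)
```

View pics/c6.png

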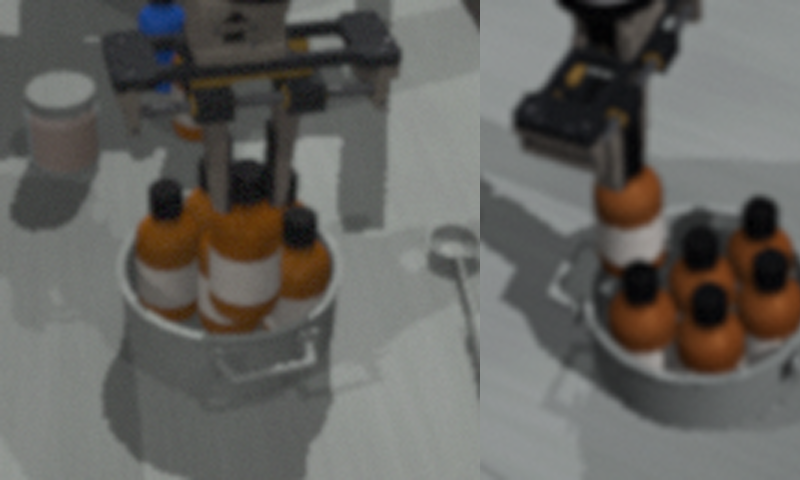

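The held bottle A hangs upright at about (245,250), just inside the rim. Correct it by 4 mm, then lower it in steps.

Call:
{"name": "servo_tool", "arguments": {
  "plan": [
    [0.004,0.001,0,0],
    [0,0,0,0],
    [0,0,0,0]
  ]
}}

```text
clock: 15.25
position: [584.3, -52.0, 188.3]
ee_rot: [[-0.086, 0.996, -0.009], [0.996, 0.086, 0.007], [0.008, -0.008, -1.0]]
contact_force: [-0.1, 0.2, -2.0]
finger_gap: 27.1
```

Call:
{"name": "servo_tool", "arguments": {
  "plan": [
    [0,0,0.008,0],
    [0.0005,0,0.012,0],
    [0.0005,0,0.012,0],
    [0.0005,0,0.006,0],
    [0,0,0,0],
    [0,0,0,0]
  ]
}}

```text
clock: 15.85
position: [582.9, -49.9, 145.8]
ee_rot: [[-0.086, 0.996, -0.011], [0.996, 0.087, 0.008], [0.008, -0.01, -1.0]]
contact_force: [-0.4, 0.1, -2.8]
finger_gap: 27.5
```

Call:
{"name": "servo_tool", "arguments": {
  "plan": [
    [-0.0025,0.0005,0.004,0],
    [0,0,0.008,0],
    [0,0,0.008,0],
    [0,0,0,0],
    [0,0,0,0]
  ]
}}

```text
clock: 16.35
position: [584.0, -52.6, 124.5]
ee_rot: [[-0.086, 0.996, -0.01], [0.996, 0.086, 0.007], [0.008, -0.009, -1.0]]
contact_force: [0.1, 0.3, -1.8]
finger_gap: 27.3
```

Call:
{"name": "servo_tool", "arguments": {
  "plan": [
    [0,0,0.005,0],
    [0,0,0.004,0],
    [0,0,0.002,0],
    [0,0,0,0],
    [0,0,0,0]
  ]
}}

```text
clock: 16.85
position: [584.1, -52.5, 112.8]
ee_rot: [[-0.086, 0.996, -0.009], [0.996, 0.086, 0.007], [0.008, -0.009, -1.0]]
contact_force: [0.9, -0.2, -2.3]
finger_gap: 27.2
```

Call:
{"name": "servo_tool", "arguments": {
  "plan": [
    [0,0,0.0015,0],
    [0,0,0.001,0],
    [0,0,0,0]
  ]
}}

```text
clock: 17.15
position: [584.8, -52.5, 111.4]
ee_rot: [[-0.086, 0.996, -0.008], [0.996, 0.086, 0.007], [0.008, -0.007, -1.0]]
contact_force: [-0.0, -0.0, -2.3]
finger_gap: 27.4
```

Call:
{"name": "servo_tool", "arguments": {
  "plan": [
    [0,0,0.0015,0],
    [0,0,0,0]
  ]
}}

```text
clock: 17.35
position: [585.6, -52.6, 111.5]
ee_rot: [[-0.086, 0.996, -0.006], [0.996, 0.086, 0.007], [0.007, -0.005, -1.0]]
contact_force: [0.3, 0.2, -1.5]
finger_gap: 27.3
```

Call:
{"name": "servo_tool", "arguments": {
  "plan": [
    [0,0,0,0],
    [0,0,0,0],
    [0,0,-0.01,0],
    [0,0,-0.03,0],
    [0,0,-0.04,0],
    [0,0,-0.045,0],
    [0,0,-0.045,0],
    [0,0,-0.03,0],
    [0,0,0,0],
    [0,0,0,0]
  ],
  "gripper": 0.05
}}

```text
clock: 18.35
position: [586.5, -54.0, 323.3]
ee_rot: [[-0.086, 0.996, -0.004], [0.996, 0.086, 0.007], [0.007, -0.003, -1.0]]
contact_force: [-0.5, -0.3, 0.5]
finger_gap: 50.0
```

```bash
python3 - <<'E'
from h import *
shot('wrist','w7')
c0=dict(P1=(529,31),P5=(572,61.7),M=(578.5,5.3),P4=(623.6,37.4),P3=(629,-18.2),A=(585,-51.5))
caps('w7',{k:tuple(int(round(t)) for t in proj('w7',[*v,132])) for k,v in c0.items()},132)
E
```

```text
P1 cent [273.5  90.7] [30, 30, 687] -> [529.7  30.6] enc 273.7 90.7 15.4 [530.2  30.5]
P5 cent [318.8  61.5] [28, 33, 718] -> [573.1  62.1] enc 318.5 61.8 16.2 [572.8  61.5]
M cent [319.7 120.6] [27, 28, 572] -> [578.7   5.2] enc 320.0 120.5 13.8 [579.1   5.4]
P4 cent [367.4  91.7] [30, 30, 673] -> [624.4  37.8] enc 367.0 91.5 15.4 [623.7  37.8]
P3 cent [366.3 147.7] [28, 28, 610] -> [629.8 -18.2] enc 366.5 147.5 14.3 [629.8 -17.8]
A cent [321.4 174.7] [26, 28, 581] -> [585.3 -50.8] enc 321.7 174.5 14.0 [585.6 -50.3]
```

Bottle A stands at (585,-51) and the others have not moved. The last slot is at (532,-27). Next I turn for the second jaw direction, then go to B.

Call:
{"name": "servo_tool", "arguments": {
  "plan": [
    [0,0,0,8.5],
    [0,0,0,8.5],
    [0,0,0,8.5],
    [0,0,0,8.5],
    [0,0,0,8.5],
    [0,0,0,8.5],
    [0,0,0,8.5],
    [0,0,0,3],
    [0,0,0,0]
  ]
}}

```text
clock: 19.3
position: [579.5, -53.2, 307.5]
ee_rot: [[0.855, 0.518, -0.028], [0.519, -0.855, 0.009], [-0.019, -0.022, -1.0]]
contact_force: [-0.2, -0.5, -0.6]
finger_gap: 50.3
```

Call:
{"name": "servo_tool", "arguments": {
  "plan": [
    [0.009,-0.02,0,0],
    [0.0175,-0.041,0,0],
    [0.0175,-0.041,0,0],
    [0.0175,-0.041,0,0],
    [0.0175,-0.041,0,0],
    [0.0175,-0.041,0,0],
    [0.0175,-0.041,0,0],
    [0.009,-0.02,0,0],
    [0,0,0,0],
    [0,0,0,0]
  ]
}}

```text
clock: 20.3
position: [527.8, 264.1, 299.3]
ee_rot: [[0.845, 0.533, -0.046], [0.534, -0.846, 0.004], [-0.036, -0.028, -0.999]]
contact_force: [-0.0, -0.4, 0.4]
finger_gap: 50.3
```

```bash
python3 - <<'E'
from h import *
shot('wrist','w8'); s=monitor.read_state();print(s['position'],s['ee_rot'].round(3).tolist())
p=proj('w8',[583.2,306.6,128]);print(p)
caps('w8',dict(B=tuple(int(round(t)) for t in p)),128)
E
```

```text
[527.89072391 263.78250515 299.28907744] [[0.845, 0.532, -0.046], [0.533, -0.846, 0.005], [-0.036, -0.028, -0.999]]
[np.float64(318.6107333391415), np.float64(103.55995170697454)]
B cent [319.  103.2] [29, 30, 672] -> [583.4 306.7] enc 318.4 103.3 14.9 [583.2 307. ]
```

Call:
{"name": "servo_tool", "arguments": {
  "plan": [
    [0.012,0,0.01,0],
    [0.022,-0.001,0.03,0],
    [0.022,-0.001,0.035,0],
    [0.015,0,0.03,0],
    [0.005,0,0.015,0],
    [0,0,0,0],
    [0,0,0,0]
  ],
  "gripper": 0.06
}}

```text
clock: 21.05
position: [592.9, 300.6, 170.3]
ee_rot: [[0.849, 0.526, -0.044], [0.527, -0.85, 0.004], [-0.035, -0.027, -0.999]]
contact_force: [0.6, -0.5, -0.1]
finger_gap: 59.8
```

Call:
{"name": "servo_tool", "arguments": {
  "plan": [
    [-0.0013,-0.0042,0,0],
    [-0.0013,-0.0042,0.005,0],
    [0,0,0.01,0],
    [0,0,0.01,0],
    [0,0,0,0],
    [0,0,0,0]
  ]
}}

```text
clock: 21.65
position: [585.4, 307.1, 148.8]
ee_rot: [[0.85, 0.526, -0.038], [0.527, -0.85, 0.007], [-0.028, -0.026, -0.999]]
contact_force: [0.2, 0.6, 0.1]
finger_gap: 59.6
```

Call:
{"name": "servo_tool", "arguments": {
  "plan": [
    [0,0,0.01,0],
    [0,0,0.012,0],
    [0,0,0.012,0],
    [0,0,0.007,0],
    [0,0,0,0],
    [0,0,0,0]
  ]
}}

```text
clock: 22.25
position: [583.3, 307.0, 103.1]
ee_rot: [[0.85, 0.526, -0.039], [0.527, -0.85, 0.006], [-0.03, -0.026, -0.999]]
contact_force: [0.2, 0.8, 0.0]
finger_gap: 59.9
```

Call:
{"name": "servo_tool", "arguments": {
  "plan": [
    [0,0,-0.002,0],
    [0,0,0,0],
    [0,0,0,0],
    [0,0,0,0],
    [0,0,0,0],
    [0,0,0,0],
    [0,0,0,0]
  ],
  "gripper": 0.02,
  "grip_force": 30
}}

```text
clock: 22.95
position: [584.2, 307.3, 106.7]
ee_rot: [[0.85, 0.526, -0.037], [0.527, -0.85, 0.007], [-0.028, -0.026, -0.999]]
contact_force: [0.1, 0.1, -0.5]
finger_gap: 27.6
```

Call:
{"name": "servo_tool", "arguments": {
  "plan": [
    [0,0,-0.008,0],
    [0,0,-0.02,0],
    [0,0,-0.035,0],
    [0,0,-0.04,0],
    [0,0,-0.035,0],
    [-0.006,0.007,-0.015,0],
    [-0.013,0.014,-0.005,0],
    [-0.02,0.022,0,0],
    [-0.022,0.025,0,0],
    [-0.022,0.025,0,0]
  ]
}}

```text
clock: 23.95
position: [563.4, 177.1, 265.8]
ee_rot: [[0.847, 0.53, -0.047], [0.53, -0.848, 0.002], [-0.039, -0.027, -0.999]]
contact_force: [1.4, -0.5, -2.7]
finger_gap: 27.5
```

Call:
{"name": "servo_tool", "arguments": {
  "plan": [
    [-0.022,0.0255,0,0],
    [-0.022,0.0255,0,0],
    [-0.022,0.0255,0,0],
    [-0.022,0.0255,0,0],
    [-0.018,0.021,0,0],
    [-0.012,0.015,0,0],
    [-0.006,0.008,0,0],
    [0,0,0,0],
    [0,0,0,0]
  ]
}}

```text
clock: 24.85
position: [517.7, -32.9, 253.8]
ee_rot: [[0.85, 0.522, -0.07], [0.523, -0.852, -0.002], [-0.061, -0.035, -0.998]]
contact_force: [0.8, 0.4, -3.4]
finger_gap: 27.4
```

Call:
{"name": "servo_tool", "arguments": {
  "plan": [
    [0.002,0.0003,0,0],
    [0.002,0.0003,0,0],
    [0.002,0.0003,0,0],
    [0.002,0.0003,0,0],
    [0.002,0.0003,0,0],
    [0.002,0.0003,0,0],
    [0,0,0,0]
  ]
}}

```text
clock: 25.55
position: [530.3, -24.3, 252.4]
ee_rot: [[0.848, 0.526, -0.07], [0.527, -0.85, -0.001], [-0.06, -0.036, -0.998]]
contact_force: [0.2, -0.2, -2.4]
finger_gap: 27.1
```

Call:
{"name": "servo_tool", "arguments": {
  "plan": [
    [0,0,-0.01,0],
    [0,0,-0.01,0],
    [0,0,-0.01,0],
    [0.02,0.0125,0,0],
    [0.038,0.0235,0,0],
    [0.038,0.0235,0,0],
    [0.02,0.0125,0,0],
    [0,0,0,0]
  ]
}}

```text
clock: 26.35
position: [674.4, -24.9, 281.8]
ee_rot: [[0.848, 0.526, -0.064], [0.526, -0.85, -0.002], [-0.055, -0.032, -0.998]]
contact_force: [0.7, -0.1, -2.8]
finger_gap: 27.1
```

Call:
{"name": "servo_tool", "arguments": {
  "plan": [
    [-0.01,-0.0062,0,0],
    [-0.01,-0.0062,0,0],
    [-0.01,-0.0062,0,0],
    [-0.01,-0.0062,0,0],
    [-0.01,-0.0062,0,0],
    [-0.01,-0.0062,0,0],
    [-0.01,-0.0062,0,0],
    [-0.01,-0.0062,0,0],
    [-0.01,-0.0062,0,0],
    [-0.01,-0.0062,0,0]
  ]
}}

```text
clock: 27.35
position: [540.8, -25.0, 293.8]
ee_rot: [[0.849, 0.525, -0.063], [0.526, -0.85, -0.002], [-0.055, -0.032, -0.998]]
contact_force: [0.4, 0.5, -3.6]
finger_gap: 27.0
```

Call:
{"name": "servo_tool", "arguments": {
  "plan": [
    [0.001,0.001,0.01,0],
    [0,0,0.02,0],
    [0,0,0.025,0],
    [0,0,0.025,0],
    [0,0,0.015,0],
    [0,0,0.005,0],
    [0,0,0,0],
    [0,0,0,0]
  ]
}}

```text
clock: 28.15
position: [535.8, -25.6, 188.1]
ee_rot: [[0.849, 0.525, -0.06], [0.526, -0.851, -0.002], [-0.052, -0.03, -0.998]]
contact_force: [-0.2, 0.2, -3.3]
finger_gap: 27.4
```

```bash
python3 - <<'E'
from h import *
shot('side','s3');shot('scene','s4')
a=cv2.resize(cv2.imread('pics/s3.png')[130:290,220:350],None,fx=3,fy=3,interpolation=2);b=cv2.resize(cv2.imread('pics/s4.png')[110:240,270:380],None,fx=3.692,fy=3.692,interpolation=2)[:480]
cv2.imwrite('pics/c7.png',np.hstack([a,b]))
E
```

```text
(no output)
```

View pics/c7.png

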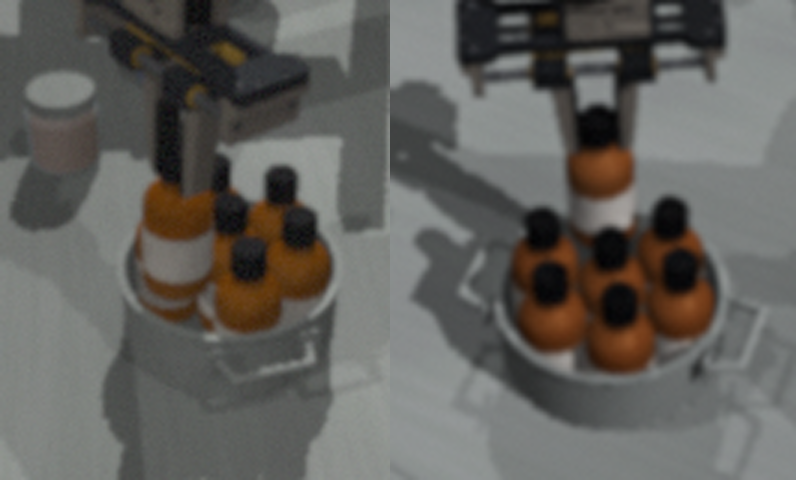

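Bottle B hangs over the last gap at about (600,170) on the right, nearly upright. Now lower it in steps.

Call:
{"name": "servo_tool", "arguments": {
  "plan": [
    [0.0005,0.0003,0.008,0],
    [0.0005,0.0003,0.012,0],
    [0.0005,0.0003,0.012,0],
    [0.0005,0.0003,0.006,0],
    [0,0,0,0],
    [0,0,0,0]
  ]
}}

```text
clock: 28.85
position: [537.0, -25.7, 148.1]
ee_rot: [[0.849, 0.525, -0.057], [0.526, -0.85, -0.002], [-0.05, -0.029, -0.998]]
contact_force: [0.9, -0.6, -3.2]
finger_gap: 27.4
```

Call:
{"name": "servo_tool", "arguments": {
  "plan": [
    [0,0,0.006,0],
    [0,0,0.008,0],
    [0,0,0.006,0],
    [0,0,0.002,0],
    [0,0,0,0],
    [0,0,0,0]
  ]
}}

```text
clock: 29.45
position: [536.0, -25.8, 124.6]
ee_rot: [[0.849, 0.525, -0.057], [0.526, -0.851, -0.002], [-0.049, -0.028, -0.998]]
contact_force: [0.1, -0.0, -3.7]
finger_gap: 27.1
```

Call:
{"name": "servo_tool", "arguments": {
  "plan": [
    [0,0,0.005,0],
    [0,0,0.004,0],
    [0,0,0.002,0],
    [0,0,0,0],
    [0,0,0,0]
  ]
}}

```text
clock: 29.95
position: [535.7, -25.8, 113.1]
ee_rot: [[0.849, 0.525, -0.056], [0.526, -0.85, -0.002], [-0.048, -0.028, -0.998]]
contact_force: [0.6, -0.1, -1.5]
finger_gap: 27.1
```

Call:
{"name": "servo_tool", "arguments": {
  "plan": [
    [0,0,0.0015,0],
    [0,0,0.001,0],
    [0,0,0,0]
  ]
}}

```text
clock: 30.25
position: [535.9, -25.8, 111.0]
ee_rot: [[0.849, 0.525, -0.055], [0.526, -0.851, -0.002], [-0.048, -0.027, -0.998]]
contact_force: [-0.8, 0.6, -2.1]
finger_gap: 27.2
```

Call:
{"name": "servo_tool", "arguments": {
  "plan": [
    [-0.001,-0.0006,0.0015,0],
    [-0.0005,-0.0003,0.001,0],
    [0,0,0,0]
  ]
}}

```text
clock: 30.55
position: [535.8, -25.8, 111.1]
ee_rot: [[0.849, 0.525, -0.051], [0.526, -0.851, -0.002], [-0.045, -0.025, -0.999]]
contact_force: [-0.2, 0.5, -3.3]
finger_gap: 27.4
```

Call:
{"name": "servo_tool", "arguments": {
  "plan": [
    [-0.001,-0.0006,0.0015,0],
    [-0.001,-0.0006,0.0015,0],
    [-0.001,-0.0006,0.0015,0],
    [-0.0005,-0.0003,0.001,0],
    [0,0,0,0]
  ]
}}

```text
clock: 31.05
position: [535.3, -25.8, 110.9]
ee_rot: [[0.85, 0.525, -0.042], [0.526, -0.851, -0.002], [-0.037, -0.021, -0.999]]
contact_force: [0.1, 0.8, -2.3]
finger_gap: 26.9
```

Tilt is back to -0.042, close to the -0.037 at the grasp. Release and rise.

Call:
{"name": "servo_tool", "arguments": {
  "plan": [
    [0,0,0,0],
    [0,0,0,0],
    [0,0,0,0],
    [0,0,-0.01,0],
    [0,0,-0.03,0],
    [0,0,-0.04,0],
    [0,0,-0.045,0],
    [0,0,-0.045,0],
    [0,0,-0.02,0],
    [0,0,0,0]
  ],
  "gripper": 0.05
}}

```text
clock: 32.05
position: [542.8, -25.5, 310.5]
ee_rot: [[0.85, 0.525, -0.043], [0.526, -0.851, -0.002], [-0.038, -0.021, -0.999]]
contact_force: [0.1, -0.2, -1.0]
finger_gap: 49.8
```

```bash
python3 - <<'E'
from h import *
shot('wrist','w9');shot('scene','s5')
c0=dict(P1=(529.5,30.6),P5=(572.5,61.8),M=(578.7,5.3),P4=(624,37.6),P3=(629.5,-18.1),A=(585.3,-50.8),B=(532,-27))
caps('w9',{k:tuple(int(round(t)) for t in proj('w9',[*v,132])) for k,v in c0.items()},132)
a=cv2.resize(cv2.imread('pics/w9.png'),None,fx=.75,fy=.75);b=cv2.resize(cv2.imread('pics/s5.png')[110:280,225:485],None,fx=1.846,fy=1.846,interpolation=2)[:300,:480]
b=cv2.copyMakeBorder(b,0,300-b.shape[0],0,480-b.shape[1],cv2.BORDER_CONSTANT)
cv2.imwrite('pics/c8.png',np.vstack([a,b]))
E
```

```text
P1 cent [271.  154.8] [30, 30, 681] -> [530.2  30.5] enc 271.6 155.4 15.6 [530.5  29.6]
P5 cent [264.6 100.4] [31, 30, 740] -> [573.4  61.9] enc 264.5 100.5 15.9 [573.5  61.7]
M cent [317.1 126.5] [29, 30, 634] -> [579.1   5.4] enc 317.0 126.4 14.6 [579.2   5.5]
P4 cent [313.   66.3] [30, 33, 752] -> [624.8  37.9] enc 313.7 66.0 16.3 [625.2  37.3]
P3 cent [365.6  93.7] [30, 30, 712] -> [630.2 -18.2] enc 365.4 93.7 15.3 [630.  -17.9]
A cent [368.  150.7] [29, 30, 669] -> [585.7 -50.8] enc 368.3 150.6 15.0 [586.  -50.6]
B cent [321.3 180.5] [27, 30, 657] -> [534.5 -27. ] enc 321.1 180.8 15.5 [534.6 -26.8]
```

View pics/c8.png

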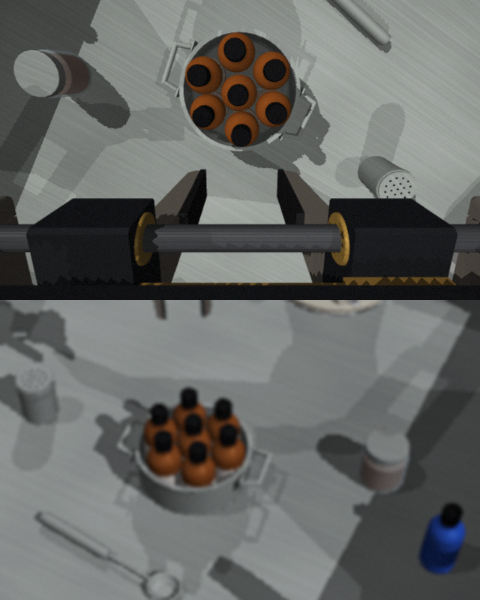

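All seven bottles stand upright in the pot, one in the middle and six around it. The jar, shaker, spoon and blue bottle look undisturbed. Handing in.

```bash
python3 -c "
from h import *
order.close_job(); print(monitor.read_state()['clock'])"
```

```text
the job is handed in; nothing more can be done
the job is handed in; nothing more can be done
```

The job is handed in at about 32 s of the 64 s allowed: all seven bottles stand upright in the pot. I moved the stray bottle about 30 mm round the wall to close it up. Then I set the two bench bottles into the two places left, lowering each to floor contact before letting go.

**Last checks:**
- **Fit:** the last wrist and scene pictures show one bottle in the middle and six around it. The caps of the six sit about 55–57 mm from the middle one, which is what the close packing needs.
- **Robot clear:** the gripper was open and about 200 mm above where it let go of the last bottle.
- **Bystanders:** the jar, shaker, spoon and blue bottle look unmoved in the pictures. I did not measure them.

**What was off:** the tool drifted in tilt during fast moves, by about 2 degrees while carrying the last bottle. I brought it back to nearly its grasp tilt against the pot floor before releasing. Early cap positions from the scene and side cameras differed by 10–20 mm for most caps, so I went by the wrist camera, which agreed with itself to about 1 mm on the bottles that had not moved.

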